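Lock a gel comb into the casting stand

ROBOT

A 6-joint arm with a two-finger parallel gripper is mounted at the origin on the work surface. World frame = base frame: x ahead of the robot, y to its left, z up, the work surface at z = 0. Lengths are in mm, angles in rad, forces in N, time in s.
With the tool pointing down it reaches from about 350 to 775 mm from the base axis. Payload 7.3 kg.
Tool frame: the origin (TCP) lies midway between the tips of the shut fingers; the grasp point (between the pads) lies 19 mm behind it; z points along the fingers, y is the line along which they close (so a half turn about z gives the same grasp; the last joint's range is limited). The gripper opens to 92 mm and grips with 3 to 60 N. Pads are 19 mm wide; open, the fingers measure 130 mm over their backs; the gripper's body (75 mm by 190 mm) begins 47 mm behind the grasp point.
Start: joints at [-1.378, 0.342, 1.524, -0, 1.275, -0.146], TCP at [174.51, -495.171, 189.941] pointing down, gripper open.
Joint ranges: [-2.53, 2.53], [-0.77, 2.02], [0.04, 2.7], [-1, 4.14], [0.28, 2.66], [-3.11, 3.11]. Speed limits (rad/s): [2.57, 2.57, 3.14, 3.14, 3.14, 3.14].

INTERFACE

Orientations are given as [roll, pitch, yaw] about the fixed x, y, z axes, in that order (R = Rz(yaw) Ry(pitch) Rx(roll)).
In Python, from plant import get_obs, capture, camera_model, close_job, search_frame, regions_of, pinpoint gives the robot as it stands. The module is installed in compiled form; this text tells all that it offers.
- The arm moves only by the shell command python3 -m pendant 'ROWS'. ROWS is JSON, one flat list of numbers, 7 for each row, row after row: the shift along the tool's x, y, z in units of 30 mm (1.0 is 30 mm), then the turn, a rotation vector about the tool's x, y, z in units of 4 degrees (1.0 is 4 degrees), then the closure, from -1 (fully open) to 1 (shut), so that 0 is half open. In form: [dx, dy, dz, wx, wy, wz, gripper, dx, dy, dz, wx, wy, wz, gripper, ...]. A call has 1 to 12 rows; each row shifts and turns the commanded pose from where the row before left it, along the tool's axes as they then stand; what a row does not reach is not made up. A row lasts 1/10 s, in which the tool goes at most 50 mm and 8.59 degrees, less where a joint would pass 70% of its speed; a pose out of reach is approached as far as the arm can. A call with a number of a shift or a turn outside -1 to 1 is refused whole. A call with a gripper value outside its range is refused whole. The fingers move at their own pace and stop on an object; the grip force is fixed at half the most. Time passes only in rows, so rows that do not move let the fingers close. It gives the time, the measured TCP pose, the force, the opening and the grip force at its end, in the units of the state.
- get_obs(): the state, without advancing time (a new reading comes with each control period).
- capture(name): name is "scene" or "top" or "wrist"; returns the picture (384x512x3 uint8, red, green, blue); there is no depth.
- camera_model(name): a dict with "fov_y" (degrees; the focal length in pixels is half the picture's height over the tangent of half this angle, whatever the lens; pixels are square), "cx", "cy" (the principal point, pixels), "pose" (4x4, takes a point from camera to world coordinates). Camera axes: x right, y up, looking along -z (the intrinsics and any distortion apply to the point x, -y, -z); pixel columns grow to the right and rows downward; lengths in mm; the calibration is good to about 2 mm. A picture is of the moment at which its call begins: read the wrist's pose just before it. camera_model takes no time and is no camera call; for the wrist camera it gives the pose at the moment of the call.
- close_job(): hands the job in; it is judged then, once.
Trained networks look in the newest picture that a camera, given by its name, has taken for a name from the list of things; names that differ only in an ending like _2 or _b are one class to them, and where a whole thing is asked for, a point or a joint stands for the part that bears it (a point fixed in the world has none). Each returns a list of dicts, best first, with "score" (0 to 1); they miss things now and then, are a little off and sometimes report something else, mostly with a low value. They report only what shows in the picture. A call takes as long as a camera call.
- search_frame(camera, thing): "location" ([column, row] in pixels, amid what is visible of it).
- regions_of(camera, thing): "pixels" (384x512 bool, what is visible of it) and "location" ([column, row] in pixels, amid what is visible of it).
- pinpoint(camera, thing): "location" ([column, row] in pixels: a listed point, or the origin of a listed thing).
The state is a dict: "time": time; "joint_positions": joint angles; "dq": joint speeds; "tau": joint torques, N m; "tool_pos": TCP position; "tcp_rot": TCP orientation; "contact_force": force on the tool from outside, world axes, zero at the start; "moment": the same for the moment, N m; "grip_width": finger opening in mm; "finger_force": force on a finger pad.
Only numpy, scipy, OpenCV 4.12 (cv2) and the standard library are available. Lean on these libraries where they do the work, as an engineer would, in place of code of your own. Each camera call takes 0.05 s, during which the arm holds its last target. There are 200 camera calls.

TASK

Get the casting stand ready for pouring a gel: pull its lock knob straight out until it clicks at its outer detent, then take the wide comb from the rack and put it teeth-down in the stand's slot until its rail rests on the stand. Then push the knob fully back home so that its bolt locks the comb in; leave the narrow comb and the other bench things where they are.

Things in the scene. Friction and masses are not known exactly. Their poses are not given: they have to be found in the camera images.
- stand: Fixed grey casting stand: base plate 110 (x) x 150 (y) x 12 mm, on it a block 60 (x) x 128 (y) mm whose top is 80 mm above the bench. Origin: centre of the underside; z up; its -x axis points out of the front face (30 mm from the origin), where the lock knob sticks out.
- slot (a point): Centre of the slot's mouth at the top of the stand's block, 80 mm above the bench; axes as the stand's. The slot runs along y: 96 mm long, 9 mm wide (x), 68 mm deep; a 45 degree lead-in widens the mouth to 19 mm over the top 5 mm. Beyond its two ends solid cheeks, level with the block's top, carry the ends of the comb's rail.
- lock_knob (a joint): Push-pull knob sliding along the stand's x: 0 = home, 0.025 m = out at its outer detent, towards the stand's -x. A detent spring (4 N at the ends, plus 1 N friction) holds it at both ends and flips at half travel: past 0.0125 it finishes by itself. Home, its bolt (10 mm thick, 18 mm below the slot's mouth, at mid-slot) blocks the slot, or passes the window of a seated comb.
- knob_face (a point): Centre of the flat outer face of the aluminium knob, 62 mm above the bench; moves with the knob, axes as the stand's. The knob is a disc of 40 mm diameter, 12 mm thick, on a 10 mm round steel stem along the stand's x. Between the disc's back and the stand's front face there are 40 mm of bare stem when home, 65 mm when out.
- rack: Fixed aluminium comb rack, 115 (x) x 120 (y) x 30 mm, with two parallel bays along y, 64 mm apart (at x = -32 and +32 mm), each 6.5 mm wide, open at the top, with its floor 6 mm above the bench. Origin: centre of the underside. Each bay holds one comb standing teeth-down; which comb is in which bay varies.
- wide_comb: White comb, 35 to 70 g, upright: blade 88 (y) x 5 (x) mm, 50 mm high under the rail, nine teeth (lower 15 mm), a window 20 mm wide, 16 mm high in the middle (centre 18 mm under the rail); on top a rail 116 (y) x 12 (x) x 14 mm high: grip across its 12 mm. Origin: centre of the blade's lower edge, 6 mm above the bench at the start; z up. Both ways round are equal.
- comb_rail (a point): On the wide comb: centre of the underside of its rail, 50 mm above the teeth's tips; axes as the comb's. Coincides with point slot when the comb is seated.
- narrow_comb: Similar white comb, narrower: blade 56 mm, rail 84 mm long, four broad teeth, no window. Stays in the rack's other bay. Origin: centre of the blade's lower edge.
- gel_tray: White open gel tray 110 x 130 x 30 mm, bystander. Origin: centre of the underside.
- tip_box: Grey tip box with clear lid 85 x 120 x 57 mm, bystander. Origin: centre of the underside.
- buffer: Glass buffer bottle, 72 mm diameter, 150 mm high, bystander. Origin: centre of the underside.

How it is judged:
By the outcome, as a careful person would: the job done as asked, in the order asked, and still so for the second after the job is handed in, with the robot touching nothing.
It also fails if it takes over 69 s, if anything falls off the work surface, if the arm or the gripper's body presses on something with over 40 N, if the wrist force passes 120 N, or if a joint passes its speed limit or range.

## Working session

There is one attempt and no reset: what is moved stays moved. The work goes in short steps, Python scripts to look and compute and a shell command to move; the robot and the scene stay as the last step left them, time stands still between calls to the robot, and variables do not carry over. Pictures are saved under pics/ and viewed, at most 13 in all, crops included, and the job is handed in when it is done.

```bash
mkdir -p pics; ls; cat > h.py <<'E'
import numpy as np, cv2
from plant import *
from scipy.spatial.transform import Rotation as R
def save(n,img): cv2.imwrite('pics/'+n+'.png',cv2.cvtColor(img,cv2.COLOR_RGB2BGR))
def ray(m,uv):
    f=192/np.tan(np.radians(m['fov_y'])/2)
    d=np.array([(uv[0]-m['cx'])/f,-(uv[1]-m['cy'])/f,-1.])
    P=np.array(m['pose']); return P[:3,3],P[:3,:3]@d
def atz(m,uv,z):
    o,d=ray(m,uv); return (o+d*(z-o[2])/d[2]).round(1)
def proj(m,p):
    f=192/np.tan(np.radians(m['fov_y'])/2)
    P=np.array(m['pose']); c=P[:3,:3].T@(np.array(p,float)-P[:3,3])
    return np.array([m['cx']-f*c[0]/c[2], m['cy']+f*c[1]/c[2]])
Z=dict(stand=0,slot=80,knob_face=62,rack=0,wide_comb=6,comb_rail=56,narrow_comb=6,gel_tray=0,tip_box=0,buffer=0)
E
python3 - <<'E'
from h import *
for c in ['top','scene']:
    im=capture(c); save(c+'0',im); m=camera_model(c); print(c,{k:v for k,v in m.items() if k!='pose'},np.round(m['pose'],2).tolist())
    for t in Z:
        r=pinpoint(c,t)
        print(t,[(round(x['score'],2),np.round(x['location'],1).tolist(),atz(m,x['location'],Z[t]).tolist()) for x in r[:2]])
print(get_obs())
E
```

```text
pics
top {'fov_y': 55.016433148744774, 'cx': 259.0040336086015, 'cy': 191.85163392043347} [[0.09, 0.98, -0.2, 395.56], [-1.0, 0.09, -0.01, -23.07], [0.0, 0.2, 0.98, 1138.8], [0.0, 0.0, 0.0, 1.0]]
stand [(0.71, [298.5, 210.2], [583.1, -135.0, 0.0]), (0.41, [292.1, 229.7], [520.5, -119.7, 0.0])]
slot [(0.56, [302.3, 205.5], [584.7, -137.2, 80.0])]
knob_face [(0.65, [291.5, 231.2], [509.1, -113.0, 62.0])]
rack [(0.91, [180.0, 208.2], [554.7, 234.0, 0.0])]
wide_comb [(0.72, [184.0, 196.7], [591.1, 225.1, 6.0])]
comb_rail []
narrow_comb [(0.64, [181.2, 218.4], [522.6, 224.6, 6.0])]
gel_tray [(0.33, [182.9, 204.8], [566.3, 226.4, 0.0])]
tip_box [(0.89, [230.7, 144.8], [776.0, 98.9, 0.0]), (0.18, [185.4, 199.6], [583.4, 220.8, 0.0])]
buffer [(0.98, [378.9, 205.2], [622.5, -385.0, 0.0])]
scene {'fov_y': 53.35751722492138, 'cx': 254.9831731348759, 'cy': 197.91055011406337} [[-0.62, -0.66, 0.42, 992.79], [0.79, -0.53, 0.32, 271.96], [0.0, 0.53, 0.85, 859.37], [0.0, 0.0, 0.0, 1.0]]
stand [(0.96, [227.6, 185.9], [585.9, -137.7, 0.0])]
slot [(0.77, [225.4, 171.2], [593.4, -132.7, 80.0])]
knob_fac
[... 503 characters left out ...]
ositions': array([-1.37800098e+00,  3.41989409e-01,  1.52407608e+00,  4.59245108e-08,
        1.27541924e+00, -1.45982515e-01]), 'dq': array([-8.57631603e-05,  1.16868034e-03, -1.05344806e-03,  7.95617923e-04,
       -3.88070705e-04,  3.37015242e-04]), 'tau': array([ 3.12936216e-03, -4.31134415e+01, -2.44477683e+01,  7.20302062e-02,
        4.82447399e-02,  2.59672510e-05]), 'tool_pos': array([ 174.51078235, -495.1771018 ,  189.95437314]), 'tcp_rot': array([3.14148587e+00, 1.56554752e-05, 3.38777844e-01]), 'contact_force': array([ 2.98721895e-04, -3.27614179e-01,  5.26535540e-01]), 'moment': array([-0.02639876, -0.01201524, -0.04148097]), 'finger_force': 0.0, 'grip_width': 91.51801181002531}
```

```bash
python3 - <<'E'
import cv2,numpy as np
a=cv2.imread('pics/top0.png');b=cv2.imread('pics/scene0.png')
A=cv2.resize(a[120:300,130:430],None,fx=2.6,fy=2.6,interpolation=cv2.INTER_CUBIC)
cv2.imwrite('pics/top0c.png',A)
B=cv2.resize(b[100:360,120:450],None,fx=2.3,fy=2.3,interpolation=cv2.INTER_CUBIC)
cv2.imwrite('pics/scene0c.png',B)
E
```

```text
(no output)
```

View pics/top0c.png

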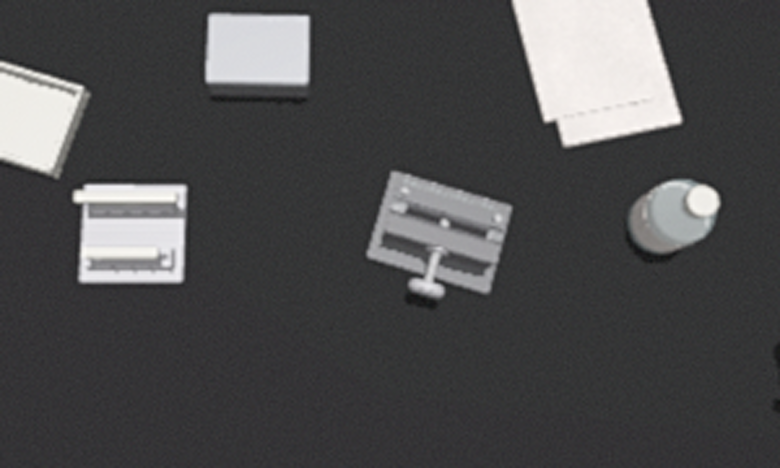

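View pics/scene0c.png

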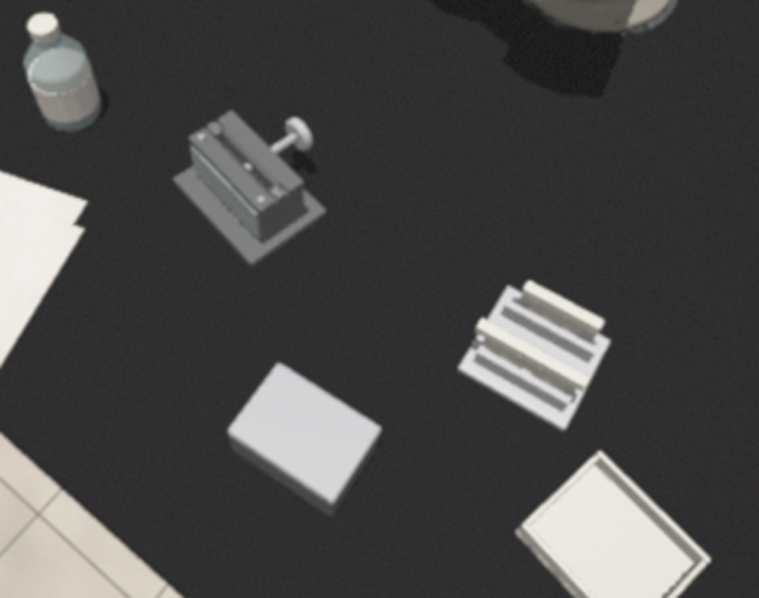

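The top crop shows the stand at about full-frame (299,210) with its knob at (294,230), pointing towards the robot. The wide comb is in the rack's far bay, rail at about (179,196). The narrow comb is in the near bay. The scene view agrees.

```bash
cat >> h.py <<'E'
def tri(obs):
    A=np.zeros((3,3));b=np.zeros(3)
    for m,uv in obs:
        o,d=ray(m,uv); d=d/np.linalg.norm(d); M=np.eye(3)-np.outer(d,d); A+=M;b+=M@o
    return np.linalg.solve(A,b).round(1)
def plan(xyz,yaw):
    "turn (units about tool axes), then shift (units) in tool axes after the turn; target: tool down, yaw in rad"
    o=get_obs(); R0=R.from_euler('xyz',o['tcp_rot']); R1=R.from_euler('xyz',[np.pi,0,yaw])
    w=np.degrees((R0.inv()*R1).as_rotvec())/4
    s=R1.inv().apply(np.array(xyz)-o['tool_pos'])/30
    print('t',round(o['time'],2),'tcp',o['tool_pos'].round(1),'rot',o['tcp_rot'].round(4),'F',o['contact_force'].round(1),'w',round(o['grip_width'],1),'| TURN',w.round(2),'SHIFT',s.round(2))
E
python3 - <<'E'
from h import *
mt,ms=camera_model('top'),camera_model('scene')
print('slot',tri([(mt,(302.3,205.5)),(ms,(225.4,171.2))]),'knob',tri([(mt,(291.5,231.2)),(ms,(250.8,153.2))]))
c=[atz(mt,(130+x/2.6,120+y/2.6),12) for x,y in[(391,172),(512,206),(488,292),(368,257)]]
c=np.array(c);print(c,c.mean(0)); v=c[1]-c[0]+c[2]-c[3]; print('yaw',np.arctan2(v[1],v[0])+np.pi/2)
P=np.array(camera_model('wrist')['pose']); o=get_obs(); T=np.eye(4);T[:3,:3]=R.from_euler('xyz',o['tcp_rot']).as_matrix();T[:3,3]=o['tool_pos']
print((np.linalg.inv(T)@P).round(2), camera_model('wrist')['fov_y'])
plan([505,-117,190],-0.22)
E
```

```text
slot [ 587.1 -138.7   67.8] knob [ 508.8 -114.3   82.2]
[[ 651.7  -71.9   12. ]
 [ 623.8 -219.4   12. ]
 [ 518.5 -197.1   12. ]
 [ 546.5  -53.2   12. ]] [ 585.125 -135.4     12.   ]
yaw -0.18953003364511223
[[ 0.0000e+00  9.6000e-01  2.9000e-01  7.7770e+01]
 [ 1.0000e+00 -0.0000e+00 -0.0000e+00 -1.5000e-01]
 [-0.0000e+00  2.9000e-01 -9.6000e-01 -1.9353e+02]
 [ 0.0000e+00  0.0000e+00  0.0000e+00  1.0000e+00]] 65.05065481941712
t 1.1 tcp [ 174.5 -495.2  190. ] rot [3.1415 0.     0.3388] F [ 0.  -0.3  0.5] w 91.5 | TURN [ 0. -0.  8.] SHIFT [  8.   -14.71  -0.  ]
```

```bash
python3 -m pendant '[0,0,0,0,0,0.95,-1, 0,0,0,0,0,0.95,-1, 0,0,0,0,0,0.95,-1, 0,0,0,0,0,0.95,-1, 0,0,0,0,0,0.95,-1, 0,0,0,0,0,0.95,-1, 0,0,0,0,0,0.95,-1, 0,0,0,0,0,0.95,-1, 0.56,-0.96,0,0,0,0,-1, 0.56,-0.96,0,0,0,0,-1, 0.56,-0.96,0,0,0,0,-1, 0.56,-0.96,0,0,0,0,-1]' && python3 -m pendant '[0.56,-0.96,0,0,0,0,-1, 0.56,-0.96,0,0,0,0,-1, 0.56,-0.96,0,0,0,0,-1, 0.56,-0.96,0,0,0,0,-1, 0.56,-0.96,0,0,0,0,-1, 0.56,-0.96,0,0,0,0,-1, 0.56,-0.96,0,0,0,0,-1, 0.56,-0.96,0,0,0,0,-1, 0.56,-0.96,0,0,0,0,-1, 0.56,-0.96,0,0,0,0,-1, 0.56,-0.96,0,0,0,0,-1, 0,0,0,0,0,0,-1]'
python3 - <<'E'
from h import *
m=camera_model('wrist'); im=capture('wrist'); save('w1',cv2.resize(im,None,fx=1.5,fy=1.5))
for t in ['slot','knob_face','stand']:
    print(t,[(round(x['score'],2),np.round(x['location'],1).tolist(),atz(m,x['location'],Z[t]).tolist()) for x in pinpoint('wrist',t)[:2]])
for x in regions_of('wrist','lock_knob')[:1]:
    p=np.argwhere(x['pixels']);print(x['score'],x['location'],p.min(0),p.max(0))
S=np.array([585,-135,0]);Rz=R.from_euler('z',-.19)
for q in [(-82,0,62),(0,48,80),(0,-48,80),(0,0,80),(-30,0,80)]: print(q,proj(m,S+Rz.apply(q)).round(0))
plan([505,-120,190],-0.19)
E
```

```text
time: 2.3
tool_pos: [263.1, -393.9, 190.0]
tcp_rot: [3.141, -0.0, -0.192]
contact_force: [0.9, -0.2, 0.1]
grip_width: 91.6
finger_force: 0.0
time: 3.5
tool_pos: [506.1, -116.5, 189.8]
tcp_rot: [-3.141, -0.001, -0.188]
contact_force: [0.3, -0.7, -0.5]
grip_width: 91.6
finger_force: 0.0
slot [(0.73, [257.1, 94.9], [589.4, -133.1, 80.0])]
knob_face [(0.6, [260.0, 177.2], [505.0, -120.3, 62.0])]
stand [(0.79, [257.5, 94.7], [591.5, -134.1, 0.0])]
0.56 [257.8, 163.4] [ 93 240] [180 276]
(-82, 0, 62) [259. 178.]
(0, 48, 80) [210.  99.]
(0, -48, 80) [310.  99.]
(0, 0, 80) [260.  99.]
(-30, 0, 80) [260. 131.]
t 3.75 tcp [ 503.6 -120.   189.9] rot [ 3.1412e+00  3.0000e-04 -1.9290e-01] F [-0.2  0.  -0.1] w 91.8 | TURN [ 0.01  0.   -0.04] SHIFT [ 0.05 -0.01 -0.  ]
```

View pics/w1.png

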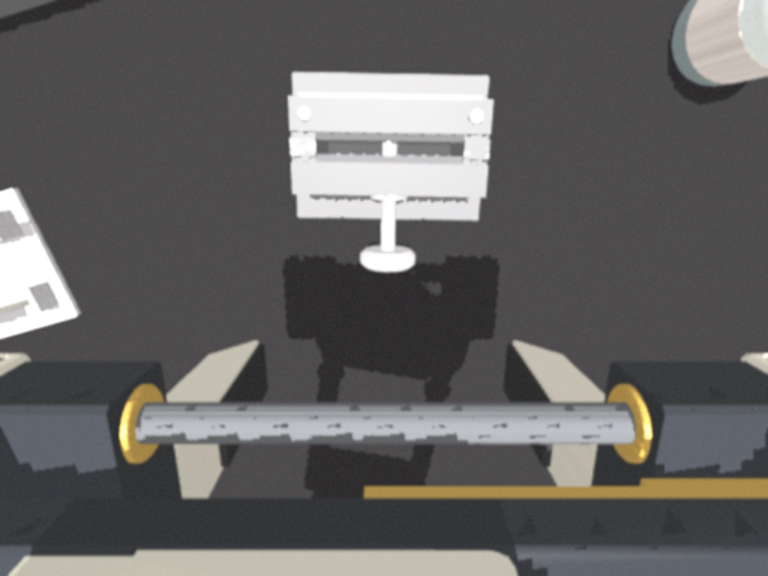

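The wrist view shows the knob at pixel (259,172) and the slot centre at (260,98), with the stand nearly aligned with the tool. That matches the estimate: stand at about (586,-135.5), yaw -0.20. Next I descend over the disc and grip it.

```bash
python3 -m pendant '[0.25,-0.03,0.9,0,0,0.1,-1, 0,0,1,0,0,0,-1, 0,0,1,0,0,0,-1, 0,0,1,0,0,0,-1, 0,0,0.7,0,0,0,-1, 0,0,0.3,0,0,0,-1, 0,0,0,0,0,0,0.3, 0,0,0,0,0,0,0.3, 0,0,0,0,0,0,0.3, 0,0,0,0,0,0,0.3, 0,0,0,0,0,0,0.3, 0,0,0,0,0,0,0.3]'
python3 - <<'E'
from h import *
plan([511,-120.5,43],-0.2)
E
```

```text
time: 4.95
tool_pos: [512.0, -119.7, 43.3]
tcp_rot: [3.141, -0.001, -0.199]
contact_force: [0.2, 0.5, -1.1]
grip_width: 48.5
finger_force: 0.0
t 4.95 tcp [ 512.  -119.7   43.3] rot [ 3.1414e+00 -7.0000e-04 -1.9860e-01] F [ 0.2  0.5 -1.1] w 48.5 | TURN [ 0.   -0.01  0.02] SHIFT [-0.03  0.03  0.01]
```

```bash
python3 -m pendant '[0,0,0,0,0,0,0.5, 0,0,0,0,0,0,0.5, 0,0,0,0,0,0,0.5, 0,0,0,0,0,0,0.5, 0,0,0,0,0,0,0.5]'
```

```text
time: 5.45
tool_pos: [511.8, -119.7, 42.9]
tcp_rot: [3.142, -0.0, -0.199]
contact_force: [-0.0, -0.3, -1.2]
grip_width: 23.1
finger_force: 0.0
```

```bash
python3 - <<'E'
from h import *
m=camera_model('wrist'); im=capture('wrist'); save('w2',cv2.resize(im,None,fx=1.5,fy=1.5))
S=np.array([586,-135.5,0]);Rz=R.from_euler('z',-.2)
for q in [(-82,0,62),(-82,20,62),(-82,-20,62),(-70,0,82),(0,0,80),(-30,0,80)]: print(q,proj(m,S+Rz.apply(q)).round(0))
plan([511,-120.5,43],-0.2)
E
```

```text
(-82, 0, 62) [257. 241.]
(-82, 20, 62) [226. 241.]
(-82, -20, 62) [289. 241.]
(-70, 0, 82) [258. 237.]
(0, 0, 80) [258. 107.]
(-30, 0, 80) [258. 166.]
t 5.5 tcp [ 511.7 -119.7   42.9] rot [ 3.1415e+00  1.0000e-04 -1.9880e-01] F [ 1.  -0.5  0.3] w 23.0 | TURN [0.   0.   0.02] SHIFT [-0.02  0.03 -0.  ]
```

View pics/w2.png

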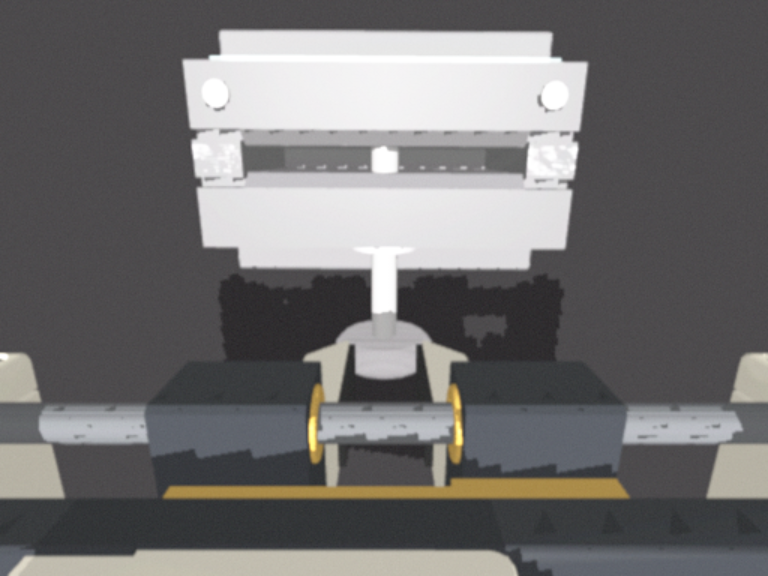

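```bash
python3 - <<'E'
from h import *
m=camera_model('wrist'); o=get_obs()
S=np.array([586,-135.5,0]);Rz=R.from_euler('z',-.2)
for q in [(-70,0,42),(-70,0,62),(-70,20,62),(-70,0,82),(-82,0,82),(-55,0,42),(-55,0,62),(-55,0,82),(-67,0,82),(-30,0,62)]: print(q,(1.5*proj(m,S+Rz.apply(q))).round(0))
Rt=R.from_euler('xyz',o['tcp_rot'])
for q in [(9.5,11.5,0),(-9.5,11.5,0),(9.5,11.5,-19),(9.5,11.5,-38),(9.5,22,0)]: print('tool',q,(1.5*proj(m,o['tool_pos']+Rt.apply(q))).round(0))
im=cv2.imread('pics/w2.png')[290:480,250:520]; cv2.imwrite('pics/w2c.png',cv2.resize(im,None,fx=2.9,fy=2.9))
E
```

```text
(-70, 0, 42) [386. 318.]
(-70, 0, 62) [386. 335.]
(-70, 20, 62) [338. 335.]
(-70, 0, 82) [387. 355.]
(-82, 0, 82) [386. 384.]
(-55, 0, 42) [386. 286.]
(-55, 0, 62) [386. 300.]
(-55, 0, 82) [387. 317.]
(-67, 0, 82) [387. 348.]
(-30, 0, 62) [387. 239.]
tool (9.5, 11.5, 0) [410. 311.]
tool (-9.5, 11.5, 0) [409. 350.]
tool (9.5, 11.5, -19) [412. 326.]
tool (9.5, 11.5, -38) [415. 345.]
tool (9.5, 22, 0) [433. 311.]
```

View pics/w2c.png

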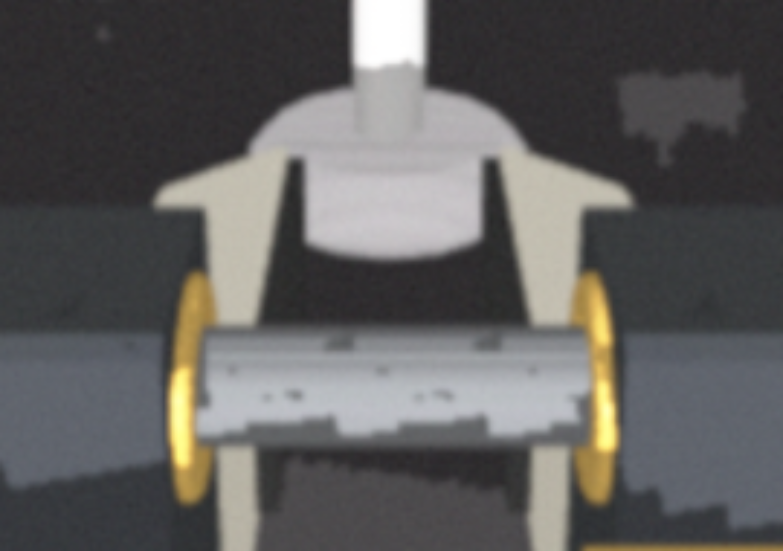

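The zoom shows the disc top at about view (385,360). The fingertips lie around its upper shoulders, so the tips seem to reach less far down than assumed and the grip missed the disc's middle. I'll open, go 18 mm lower (safe either way) and close fully.

```bash
python3 -m pendant '[0,0,0,0,0,0,-0.4, 0,0,0,0,0,0,-0.4, 0,0,0,0,0,0,-0.4, 0,0,0,0,0,0,-0.4, 0,0,0,0,0,0,-0.4, 0,0,0,0,0,0,-0.4]' && python3 -m pendant '[0,0,0.3,0,0,0,-0.4, 0,0,0.3,0,0,0,-0.4, 0,0,0,0,0,0,0.3, 0,0,0,0,0,0,0.3, 0,0,0,0,0,0,0.3, 0,0,0,0,0,0,0.3, 0,0,0,0,0,0,0.3, 0,0,0,0,0,0,0.3]'
```

```text
time: 6.1
tool_pos: [511.8, -119.7, 42.9]
tcp_rot: [3.142, -0.0, -0.199]
contact_force: [0.1, -0.1, -0.5]
grip_width: 63.1
finger_force: 0.0
time: 6.9
tool_pos: [512.0, -119.2, 25.0]
tcp_rot: [-3.141, -0.0, -0.199]
contact_force: [1.3, 4.5, -0.5]
grip_width: 37.9
finger_force: 30.0
```

```bash
python3 -m pendant '[-0.15,0,0,0,0,0,0.3, -0.15,0,0,0,0,0,0.3, -0.15,0,0,0,0,0,0.3, -0.15,0,0,0,0,0,0.3, -0.15,0,0,0,0,0,0.3, -0.1,0,0,0,0,0,0.3, 0,0,0,0,0,0,0.3, 0,0,0,0,0,0,0.3]'; python3 - <<'E'
from h import *
m=camera_model('wrist'); im=capture('wrist'); save('w3',cv2.resize(im,None,fx=1.5,fy=1.5))
plan([511,-120.5,43],-0.2)
E
```

```text
time: 7.7
tool_pos: [487.5, -114.1, 25.1]
tcp_rot: [-3.141, -0.002, -0.199]
contact_force: [3.2, 5.4, -1.7]
grip_width: 37.8
finger_force: 30.0
t 7.75 tcp [ 487.5 -114.1   25.1] rot [-3.1408e+00 -1.4000e-03 -1.9900e-01] F [ 3.6  6.3 -1.5] w 37.8 | TURN [-0.01 -0.02  0.01] SHIFT [ 0.81  0.05 -0.6 ]
```

View pics/w3.png

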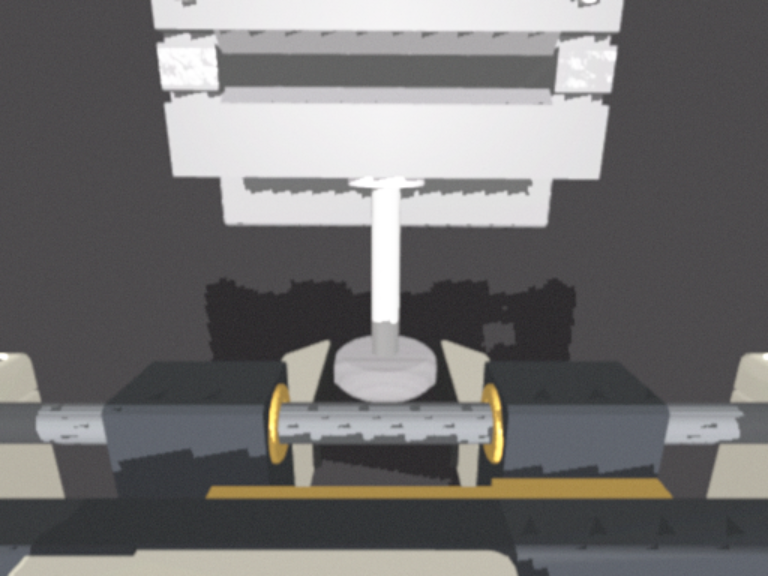

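The bolt has gone from mid-slot (was at view (385,158)), and there is now clearly more bare stem: the knob is out. I'll release, lift and gently touch the block's top at 80 mm with nearly shut fingers to get the true tip height.

```bash
python3 -m pendant '[0,0,0,0,0,0,-0.4, 0,0,0,0,0,0,-0.4, 0,0,0,0,0,0,-0.4, 0,0,0,0,0,0,-0.4, 0,0,-0.7,0,0,0,-0.4, 0,0,-0.8,0,0,0,-0.4, 0,0,0,0,0,0,0.74, 0.9,-0.28,0,0,0,0,0.74, 0.9,-0.28,0,0,0,0,0.74, 0.9,-0.28,0,0,0,0,0.74, 0,0,0,0,0,0,0.74, 0,0,0,0,0,0,0.74]' && python3 -m pendant '[0,0,0.3,0,0,0,0.74, 0,0,0.1,0,0,0,0.74, 0,0,0.1,0,0,0,0.74, 0,0,0,0,0,0,0.74]'
```

```text
time: 8.95
tool_pos: [570.4, -105.8, 68.7]
tcp_rot: [3.141, 0.002, -0.198]
contact_force: [-0.6, -0.4, -0.0]
grip_width: 20.9
finger_force: 0.0
time: 9.35
tool_pos: [570.5, -106.0, 54.4]
tcp_rot: [3.142, 0.001, -0.199]
contact_force: [-0.5, -0.0, 1.4]
grip_width: 11.9
finger_force: 0.0
```

```bash
python3 -m pendant '[0,0,0.1,0,0,0,0.74, 0,0,0.1,0,0,0,0.74, 0,0,0,0,0,0,0.74]' && python3 -m pendant '[0,0,0.1,0,0,0,0.74, 0,0,0,0,0,0,0.74]' && python3 -m pendant '[0,0,0.1,0,0,0,0.74, 0,0,0,0,0,0,0.74]'
```

```text
time: 9.65
tool_pos: [570.9, -105.9, 48.5]
tcp_rot: [3.142, 0.001, -0.199]
contact_force: [0.8, -0.0, 0.4]
grip_width: 12.1
finger_force: 0.0
time: 9.85
tool_pos: [570.9, -105.9, 45.5]
tcp_rot: [3.142, 0.001, -0.199]
contact_force: [0.1, 0.3, -1.2]
grip_width: 12.0
finger_force: 0.0
time: 10.05
tool_pos: [571.5, -106.0, 43.5]
tcp_rot: [3.141, -0.001, -0.199]
contact_force: [-1.4, -0.1, 4.5]
grip_width: 11.9
finger_force: 2.4
```

Contact came at TCP z 43.7, so the real tips sit about 36 mm behind the stated TCP, and I plan with that. Now lift, turn to yaw 90° and go over the rack.

```bash
python3 -m pendant '[0,0,-1,0,0,0,-0.1, 0,0,-1,0,0,-1,-0.1, 0,0,-1,0,0,-1,-0.1, 0,0,-1,0,0,-1,-0.1, 0,0,-1,0,0,-1,-0.1, 0,0,0,0,0,-1,-0.1, 0,0,0,0,0,-1,-0.1, 0,0,0,0,0,-1,-0.1, 0,0,0,0,0,-1,-0.1, 0,0,0,0,0,-1,-0.1, 0,0,0,0,0,-1,-0.1, 0,0,0,0,0,-1,-0.1]' >/dev/null && python3 -m pendant '[0,0,0,0,0,-1,-0.1, 0,0,0,0,0,-1,-0.1, 0,0,0,0,0,-1,-0.1, 0,0,0,0,0,-1,-0.1, 0,0,0,0,0,-1,-0.1, 0,0,0,0,0,-1,-0.1, 0,0,0,0,0,-1,-0.1, 0,0,0,0,0,-1,-0.1, 0,0,0,0,0,-1,-0.1, 0,0,0,0,0,-1,-0.1, 0,0,0,0,0,-1,-0.1, 0,0,0,0,0,-1,-0.1]' >/dev/null && python3 -m pendant '[0,0,0,0,0,-1,-0.1, 0,0,0,0,0,-1,-0.1, 0,0,0,0,0,-0.35,-0.1, 1,0.05,0,0,0,0,-0.1, 1,0.05,0,0,0,0,-0.1, 1,0.05,0,0,0,0,-0.1, 1,0.05,0,0,0,0,-0.1, 1,0.05,0,0,0,0,-0.1, 1,0.05,0,0,0,0,-0.1, 1,0.05,0,0,0,0,-0.1, 1,0.05,0,0,0,0,-0.1, 1,0.05,0,0,0,0,-0.1]' && python3 -m pendant '[1,0.05,0,0,0,0,-0.1, 0,0,0,0,0,0,-0.1, 0,0,0,0,0,0,-0.1]'
python3 - <<'E'
from h import *
m=camera_model('wrist'); im=capture('wrist'); save('w4',cv2.resize(im,None,fx=1.5,fy=1.5))
for t in ['comb_rail','wide_comb','narrow_comb','rack']:
    print(t,[(round(x['score'],2),np.round(x['location'],1).tolist(),atz(m,x['location'],Z[t]).tolist()) for x in pinpoint('wrist',t)[:2]])
for x in regions_of('wrist','wide_comb')[:1]:
    p=np.argwhere(x['pixels'])[:,::-1].astype(np.float32);print(x['score'],x['location'],p.min(0),p.max(0)); np.save('reg.npy',p)
    b=cv2.boxPoints(cv2.minAreaRect(p)); print([ (c.round(1).tolist(),atz(m,c,70).tolist()) for c in b])
plan([586,226,190],np.pi/2)
E
```

```text
time: 13.65
tool_pos: [584.5, 165.3, 192.8]
tcp_rot: [3.141, 0.0, 1.57]
contact_force: [-0.2, -0.1, -0.7]
grip_width: 50.8
finger_force: 0.0
time: 13.95
tool_pos: [585.9, 194.4, 192.6]
tcp_rot: [-3.141, 0.001, 1.572]
contact_force: [-0.2, -0.1, 0.4]
grip_width: 50.6
finger_force: 0.0
comb_rail [(0.91, [255.9, 144.9], [584.1, 228.4, 56.0])]
wide_comb [(0.91, [254.6, 139.6], [582.2, 228.4, 6.0])]
narrow_comb [(0.82, [205.6, 140.5], [520.9, 227.2, 6.0])]
rack [(0.8, [227.5, 138.8], [547.8, 228.6, 0.0])]
0.87 [252.9, 139.4] [245.  88.] [264. 197.]
[([244.0, 88.30000305175781], [572.4, 286.2, 70.0]), ([257.1000061035156, 87.4000015258789], [585.3, 287.0, 70.0]), ([264.5, 196.8000030517578], [593.7, 173.4, 70.0]), ([251.5, 197.6999969482422], [579.3, 172.4, 70.0])]
t 14.25 tcp [586.3 193.1 193. ] rot [3.1414e+00 2.0000e-04 1.5695e+00] F [0.3 1.  0.6] w 50.8 | TURN [ 0.    0.   -0.02] SHIFT [ 1.1  -0.01  0.1 ]
```

View pics/w4.png

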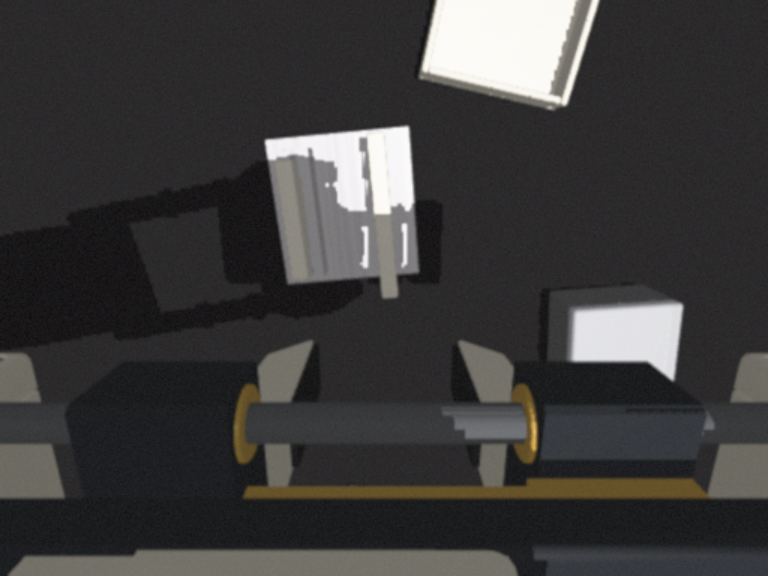

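The wrist view shows the wide comb's rail from pixel (251,89) to (259,199). That puts its centre at about (583.5,229) and its yaw at about +0.075. I'll go lower and take one close measurement.

```bash
python3 -m pendant '[0,0,0,0,0,-0.54,-0.1, 0,0,0,0,0,-0.54,-0.1, 0.6,0,0.5,0,0,0,-0.1, 0.6,0,0.9,0,0,0,-0.1, 0,0,1,0,0,0,-0.1, 0,0,1,0,0,0,-0.1, 0,0,1,0,0,0,-0.1, 0,0,0,0,0,0,-0.1, 0,0,0,0,0,0,-0.1]'
python3 - <<'E'
from h import *
m=camera_model('wrist'); im=capture('wrist'); save('w5',cv2.resize(im,None,fx=1.5,fy=1.5))
for t in ['comb_rail','wide_comb']:
    print(t,[(round(x['score'],2),np.round(x['location'],1).tolist(),atz(m,x['location'],Z[t]).tolist()) for x in pinpoint('wrist',t)[:2]])
for x in regions_of('wrist','wide_comb')[:1]:
    p=np.argwhere(x['pixels'])[:,::-1].astype(np.float32);print(x['score'],x['location'],p.min(0),p.max(0))
    b=cv2.boxPoints(cv2.minAreaRect(p)); print([ (c.round(1).tolist(),atz(m,c,70).tolist()) for c in b])
plan([583.5,229,22],np.pi/2+.075)
E
```

```text
time: 15.15
tool_pos: [583.1, 230.4, 60.6]
tcp_rot: [-3.141, 0.0, 1.646]
contact_force: [-0.2, -0.1, 0.3]
grip_width: 50.6
finger_force: 0.0
comb_rail [(0.79, [257.5, 219.3], [583.1, 229.9, 56.0])]
wide_comb [(0.68, [257.5, 201.0], [583.3, 227.1, 6.0]), (0.27, [402.2, 14.6], [677.6, 377.6, 6.0])]
0.93 [257.6, 204.2] [247. 137.] [267. 301.]
[([246.8000030517578, 137.1999969482422], [572.2, 288.0, 70.0]), ([266.20001220703125, 136.89999389648438], [583.9, 289.0, 70.0]), ([268.5, 300.79998779296875], [595.3, 173.7, 70.0]), ([249.10000610351562, 301.1000061035156], [581.5, 172.4, 70.0])]
t 15.35 tcp [584.5 230.4  62.7] rot [ 3.1383e+00 -5.0000e-04  1.6462e+00] F [-0.3  0.   0.1] w 50.6 | TURN [ 0.05 -0.01  0.01] SHIFT [-0.04 -0.04  1.36]
```

View pics/w5.png

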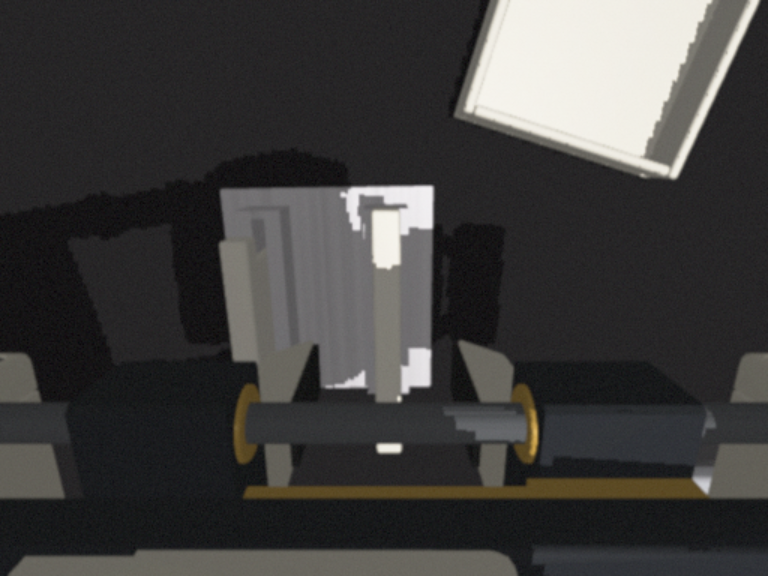

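```bash
python3 -m pendant '[0,-0.03,0.5,0,0,-0.2,-0.1, 0,0,0.5,0,0,0,-0.1, 0,0,0.35,0,0,0,-0.1, 0,0,0,0,0,0,-0.1, 0,0,0,0,0,0,0.95, 0,0,0,0,0,0,0.95, 0,0,0,0,0,0,0.95, 0,0,0,0,0,0,0.95, 0,0,0,0,0,0,0.95, 0,0,0,0,0,0,0.95, 0,0,0,0,0,0,0.95, 0,0,0,0,0,0,0.95]'
```

```text
time: 16.55
tool_pos: [582.7, 229.9, 20.6]
tcp_rot: [3.141, 0.0, 1.66]
contact_force: [0.8, 0.3, 1.5]
grip_width: 11.6
finger_force: 29.9
```

Gripped at 11.6 mm with 30 N. Lift, turn and carry it over the slot.

```bash
python3 -m pendant '[0,0,-0.4,0,0,0,0.95, 0,0,-0.6,0,0,0,0.95, 0,0,-0.8,0,0,0,0.95, 0,0,-0.8,0,0,0,0.95, 0,0,-0.8,0,0,0,0.95, 0,0,-0.6,0,0,0.5,0.95, 0,0,0,0,0,0.8,0.95, 0,0,0,0,0,0.8,0.95, 0,0,0,0,0,0.8,0.95, 0,0,0,0,0,0.8,0.95, 0,0,0,0,0,0.44,0.95]' && python3 -m pendant '[-0.5,0.11,0,0,0,0,0.95, -0.8,0.17,0,0,0,0,0.95, -0.95,0.2,0,0,0,0,0.95, -1,0.21,0,0,0,0,0.95, -1,0.22,0,0,0,0,0.95, -1,0.22,0,0,0,0,0.95, -1,0.22,0,0,0,0,0.95, -1,0.22,0,0,0,0,0.95, -1,0.22,0,0,0,0,0.95, -1,0.22,0,0,0,0,0.95, -1,0.22,0,0,0,0,0.95]' && python3 -m pendant '[-0.8,0.16,0,0,0,0,0.95, -0.5,0.1,0,0,0,0,0.95, -0.35,0.08,0,0,0,0,0.95, 0,0,0,0,0,0,0.95, 0,0,0,0,0,0,0.95]'
python3 - <<'E'
from h import *
m=camera_model('wrist'); im=capture('wrist'); save('w6',cv2.resize(im,None,fx=1.5,fy=1.5))
S=np.array([586.8,-135.1,0]);Rz=R.from_euler('z',-.2)
for q in [(-5,48,80),(5,48,80),(-30,64,80),(30,64,80),(-30,-64,80),(30,-64,80)]: print(q,(1.5*proj(m,S+Rz.apply(q))).round(0))
o=get_obs();Rt=R.from_euler('xyz',o['tcp_rot'])
for q in [(58,6,-49),(58,-6,-49)]: print('rail end',(1.5*proj(m,o['tool_pos']+Rt.apply(q))).round(0))
plan([586.8,-135.1,100],np.pi/2-.2)
mt=camera_model('top');it=capture('top')
for t in ['comb_rail','slot','knob_face']:
    print(t,[(round(x['score'],2),np.round(x['location'],1).tolist()) for x in pinpoint('top',t)[:2]])
E
```

```text
time: 17.65
tool_pos: [582.0, 229.8, 141.1]
tcp_rot: [-3.141, 0.0, 1.369]
contact_force: [-0.3, -0.2, 0.5]
grip_width: 11.6
finger_force: 29.9
time: 18.75
tool_pos: [586.3, -86.9, 140.9]
tcp_rot: [-3.141, 0.0, 1.372]
contact_force: [0.1, 0.5, 0.0]
grip_width: 11.8
finger_force: 29.9
time: 19.25
tool_pos: [587.2, -134.7, 140.4]
tcp_rot: [-3.141, -0.0, 1.372]
contact_force: [-0.1, 1.1, -0.6]
grip_width: 12.0
finger_force: 29.9
(-5, 48, 80) [377. 211.]
(5, 48, 80) [395. 211.]
(-30, 64, 80) [331. 182.]
(30, 64, 80) [441. 182.]
(-30, -64, 80) [338. 391.]
(30, -64, 80) [433. 391.]
rail end [405. 218.]
rail end [367. 218.]
t 19.3 tcp [ 587.2 -134.3  140.4] rot [-3.1413e+00 -3.0000e-04  1.3724e+00] F [-0.8  0.4 -1. ] w 11.8 | TURN [-0.   -0.    0.02] SHIFT [-0.03 -0.01  1.35]
comb_rail []
slot [(0.67, [302.7, 204.9])]
knob_face [(0.46, [232.0, 144.2]), (0.39, [382.1, 204.2])]
```

View pics/w6.png

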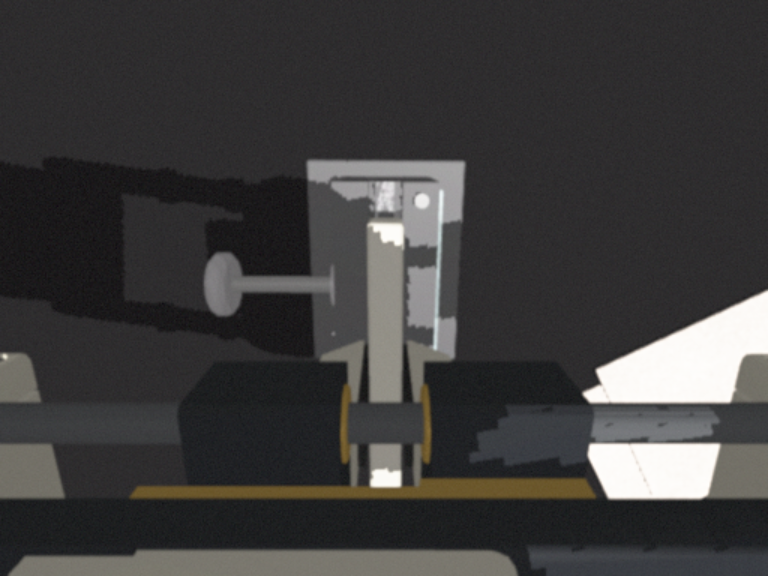

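The comb lines up with the slot: rail at view column 386, cheek at (386,197). The knob is still out. Block edge and rail end suggest a shift of about 2 mm along tool x before lowering.

```bash
python3 -m pendant '[0.07,0,0.6,0,0,0,0.95, 0,0,0.6,0,0,0,0.95, 0,0,0.3,0,0,0,0.95, 0,0,0.2,0,0,0,0.95, 0,0,0.2,0,0,0,0.95, 0,0,0,0,0,0,0.95]'
```

```text
time: 20.1
tool_pos: [587.6, -133.1, 83.0]
tcp_rot: [-3.141, 0.0, 1.371]
contact_force: [1.0, -1.4, -1.1]
grip_width: 11.5
finger_force: 29.9
```

Teeth are inside by about 12 mm with no contact; continue.

```bash
python3 -m pendant '[0,0,0.25,0,0,0,0.95, 0,0,0.25,0,0,0,0.95, 0,0,0.25,0,0,0,0.95, 0,0,0.2,0,0,0,0.95, 0,0,0,0,0,0,0.95]' && python3 -m pendant '[0,0,0.1,0,0,0,0.95, 0,0,0.07,0,0,0,0.95, 0,0,0,0,0,0,0.95]'
```

```text
time: 20.6
tool_pos: [587.1, -133.0, 53.7]
tcp_rot: [-3.14, -0.0, 1.371]
contact_force: [-0.6, -0.3, -0.8]
grip_width: 11.4
finger_force: 29.9
time: 20.9
tool_pos: [587.6, -133.2, 49.6]
tcp_rot: [-3.141, 0.0, 1.371]
contact_force: [0.0, 0.9, 0.0]
grip_width: 11.7
finger_force: 29.9
```

```bash
python3 -m pendant '[0,0,0.07,0,0,0,0.95, 0,0,0,0,0,0,0.95]' && python3 -m pendant '[0,0,0.05,0,0,0,0.95, 0,0,0,0,0,0,0.95]'
```

```text
time: 21.1
tool_pos: [587.7, -133.2, 47.6]
tcp_rot: [-3.141, 0.0, 1.371]
contact_force: [0.4, 0.1, 0.1]
grip_width: 11.9
finger_force: 29.9
time: 21.3
tool_pos: [587.6, -133.2, 46.1]
tcp_rot: [-3.141, 0.0, 1.371]
contact_force: [0.0, 0.2, -1.4]
grip_width: 11.7
finger_force: 29.9
```

```bash
python3 -m pendant '[0,0,0.03,0,0,0,0.95, 0,0,0,0,0,0,0.4, 0,0,0,0,0,0,0.4, 0,0,0,0,0,0,0.4, 0,0,0,0,0,0,0.4, 0,0,-0.2,0,0,0,0.4, 0,0,-0.5,0,0,0,0.4, 0,0,-0.8,0,0,0,0.4, 0,0,-0.8,0,0,0,0.4, 0,0,0,0,0,0,0.4]'; python3 - <<'E'
from h import *
m=camera_model('wrist'); im=capture('wrist'); save('w7',cv2.resize(im,None,fx=1.5,fy=1.5))
S=np.array([586.8,-135.1,0]);Rz=R.from_euler('z',-.2)
for z in (94,104):
  print(z,[(1.5*proj(m,S+Rz.apply((x,58,z)))).round(0).tolist() for x in(-6,6)],(1.5*proj(m,S+Rz.apply((0,-58,z)))).round(0))
plan([487.5,-114.1,110],-.2)
E
```

```text
time: 22.3
tool_pos: [589.9, -134.0, 118.4]
tcp_rot: [3.134, 0.001, 1.371]
contact_force: [0.8, 0.4, 0.2]
grip_width: 27.4
finger_force: 0.0
94 [[367.0, 202.0], [392.0, 202.0]] [380. 416.]
104 [[367.0, 204.0], [393.0, 204.0]] [380. 426.]
t 22.35 tcp [ 588.8 -133.6  116.2] rot [3.1375e+00 7.0000e-04 1.3714e+00] F [-0.1 -0.3  0. ] w 27.2 | TURN [ 0.05 -0.04 22.51] SHIFT [-3.44  0.03  0.21]
```

View pics/w7.png

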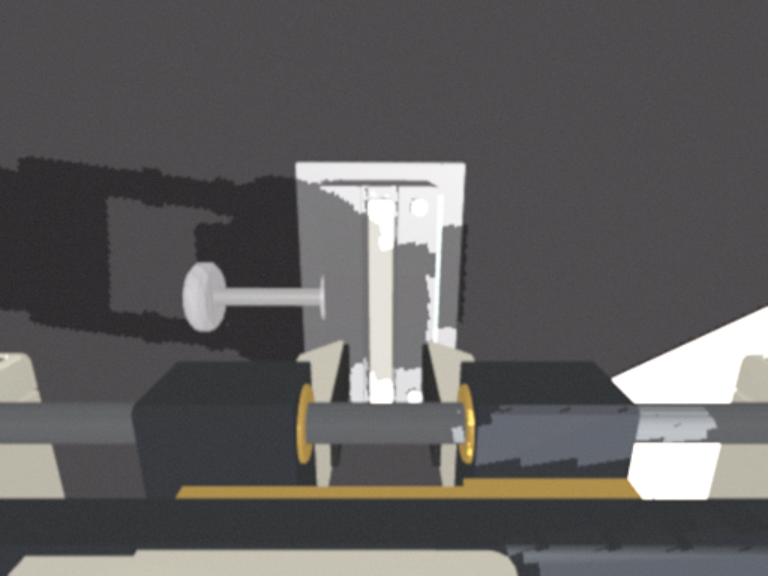

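The rail (view columns 368–394, rows 200–403) lies along the slot with both ends on the cheeks, its size matching a rail top at 94 mm: it is seated. Now turn back and go over the knob, open.

```bash
python3 -m pendant '[0,0,0,0,0,1,0.4, 0,0,0,0,0,1,0.4, 0,0,0,0,0,1,0.4, 0,0,0,0,0,1,0.4, 0,0,0,0,0,1,0.4, 0,0,0,0,0,1,0.4, 0,0,0,0,0,1,0.4, 0,0,0,0,0,1,0.4, 0,0,0,0,0,1,0.4, 0,0,0,0,0,1,0.4, 0,0,0,0,0,1,0.4, 0,0,0,0,0,1,0.4]' >/dev/null && python3 -m pendant '[0,0,0,0,0,1,0.4, 0,0,0,0,0,1,0.4, 0,0,0,0,0,1,0.4, 0,0,0,0,0,1,0.4, 0,0,0,0,0,1,0.4, 0,0,0,0,0,1,0.4, 0,0,0,0,0,1,0.4, 0,0,0,0,0,1,0.4, 0,0,0,0,0,1,0.4, 0,0,0,0,0,1,0.4, 0,0,0,0,0,0.5,0.4, 0,0,0,0,0,0,-0.4]' >/dev/null && python3 -m pendant '[-0.85,0,0,0,0,0,-0.4, -0.85,0,0,0,0,0,-0.4, -0.85,0,0,0,0,0,-0.4, -0.8,0,0,0,0,0,-0.4, 0,0,0,0,0,0,-0.4, 0,0,0,0,0,0,-0.4, 0,0,0,0,0,0,-0.4]'
python3 - <<'E'
from h import *
plan([487.5,-114.1,25],-.2)
m=camera_model('wrist'); im=capture('wrist')
print([(x['score'],x['location'],atz(m,x['location'],62)) for x in pinpoint('wrist','knob_face')[:2]])
for x in regions_of('wrist','lock_knob')[:1]:
    p=np.argwhere(x['pixels']);print(x['score'],p.min(0),p.max(0),proj(m,[487.5,-114.1,62]))
E
```

```text
time: 25.45
tool_pos: [490.1, -113.6, 114.3]
tcp_rot: [3.141, -0.001, -0.199]
contact_force: [0.2, 0.7, 0.3]
grip_width: 64.4
finger_force: 0.0
t 25.45 tcp [ 490.1 -113.6  114.3] rot [ 3.1414e+00 -8.0000e-04 -1.9910e-01] F [0.2 0.7 0.3] w 64.4 | TURN [ 0.   -0.01  0.01] SHIFT [-0.08  0.03  2.98]
[(0.78, [256.7, 207.2], array([ 481.5, -112.3,   62. ]))]
0.64 [119 235] [213 280] [257.37891243 200.35508025]
```

```bash
python3 -m pendant '[-0.08,0.02,0.8,0,0,0,-0.4, 0,0,0.9,0,0,0,-0.4, 0,0,0.8,0,0,0,-0.4, 0,0,0.47,0,0,0,-0.4, 0,0,0,0,0,0,-0.4, 0,0,0,0,0,0,0.3, 0,0,0,0,0,0,0.3, 0,0,0,0,0,0,0.3, 0,0,0,0,0,0,0.3, 0,0,0,0,0,0,0.3, 0,0,0,0,0,0,0.3]' && python3 -m pendant '[0.15,0,0,0,0,0,0.3, 0.15,0,0,0,0,0,0.3, 0.15,0,0,0,0,0,0.3, 0.15,0,0,0,0,0,0.3, 0.15,0,0,0,0,0,0.3, 0.1,0,0,0,0,0,0.3, 0,0,0,0,0,0,0.3]'
```

```text
time: 26.7
tool_pos: [487.3, -113.8, 25.8]
tcp_rot: [3.141, -0.002, -0.199]
contact_force: [0.1, -0.9, 4.0]
grip_width: 37.5
finger_force: 29.7
time: 27.4
tool_pos: [511.8, -118.9, 25.7]
tcp_rot: [3.141, 0.0, -0.199]
contact_force: [-1.7, -2.3, 7.3]
grip_width: 37.3
finger_force: 30.2
```

```bash
python3 -m pendant '[0.06,0,0,0,0,0,0.3, 0,0,0,0,0,0,0.3]' && python3 -m pendant '[0,0,0,0,0,0,-0.4, 0,0,0,0,0,0,-0.4, 0,0,0,0,0,0,-0.4, 0,0,0,0,0,0,-0.4, 0,0,0,0,0,0,-0.4, 0,0,-0.6,0,0,0,-0.4, 0,0,-0.8,0,0,0,-0.4, 0,0,-0.9,0,0,0,-0.4, -0.5,0,-0.9,0,0,0,-0.4, -0.5,0,-0.9,0,0,0,-0.4, 0,0,-0.5,0,0,0,-0.4, 0,0,0,0,0,0,-0.4]'
python3 - <<'E'
from h import *
m=camera_model('wrist'); im=capture('wrist'); save('w8',cv2.resize(im,None,fx=1.5,fy=1.5))
print([(x['score'],x['location'],atz(m,x['location'],62)) for x in pinpoint('wrist','knob_face')[:2]])
print([(x['score'],x['location'],atz(m,x['location'],80)) for x in pinpoint('wrist','comb_rail')[:2]])
S=np.array([586.8,-135.1,0]);Rz=R.from_euler('z',-.2)
for q in [(-70,0,82),(-82,0,62),(0,58,94),(0,-58,94)]: print(q,(1.5*proj(m,S+Rz.apply(q))).round(0))
E
```

```text
time: 27.6
tool_pos: [511.8, -118.8, 25.6]
tcp_rot: [3.141, 0.004, -0.199]
contact_force: [-6.7, -2.7, 12.2]
grip_width: 37.5
finger_force: 30.6
time: 28.8
tool_pos: [485.3, -113.3, 165.4]
tcp_rot: [3.141, -0.005, -0.199]
contact_force: [-0.7, -0.4, 0.2]
grip_width: 64.1
finger_force: 0.0
[(0.79, [259.6, 162.0], array([ 505.7, -121. ,   62. ]))]
[(0.93, [257.2, 71.7], array([ 586.8, -134.8,   80. ]))]
(-70, 0, 82) [386. 229.]
(-82, 0, 62) [386. 243.]
(0, 58, 94) [280. 105.]
(0, -58, 94) [493. 105.]
```

View pics/w8.png

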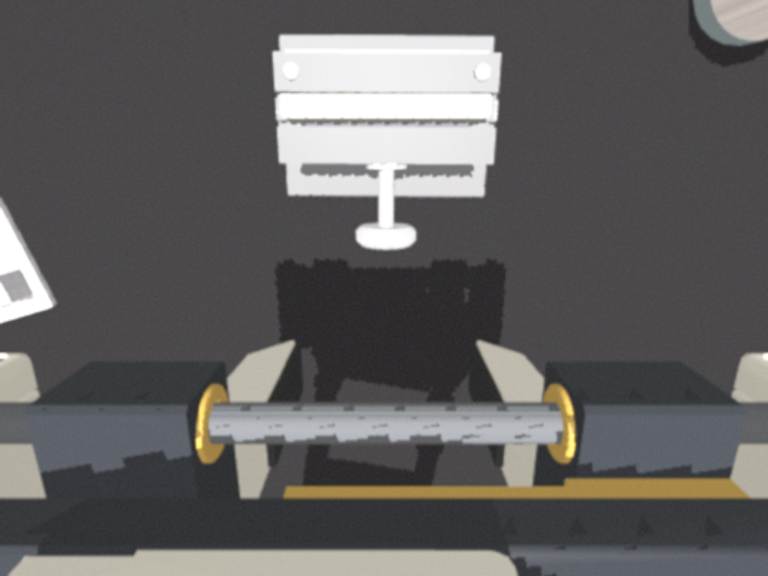

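The knob is back home: its face is at (505.7,-121), against (505.0,-120.3) at the start. The rail lies on both cheeks (view row 106) with its centre over the slot, and the gripper is clear. I'm handing in.

```bash
python3 -c "
from plant import *
print(close_job())"
```

```text
the job is handed in; nothing more can be done
None
```

I pulled the knob out to its outer detent, seated the wide comb in the slot, pushed the knob back to its starting position so its bolt locks the comb, and handed the job in at about 29 s; I moved nothing else.

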